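Close up the kiln batts and bolt them in

ROBOT

A 6-joint arm with a two-finger parallel gripper is mounted at the origin on the work surface. World frame = base frame: x ahead of the robot, y to its left, z up, the work surface at z = 0. Lengths are in m, angles in rad, forces in N, time in s.
With the tool pointing down it reaches from about 0.225 to 0.875 m from the base axis. Payload 3.4 kg.
Tool frame: the origin (TCP) lies on the centre line of the jaws, within the pads' length; the fingertips stand 25 mm ahead of it and the grasp point (between the pads) lies 6 mm ahead of it; z points along the fingers, x is the direction in which the jaws open and shut, and the axes are right-handed (so a half turn about z gives the same grasp; the last joint's range is limited). The gripper opens to 85 mm and grips with 20 to 120 N. Pads are 22 mm wide; open, the fingers measure 114 mm over their backs; the gripper's body (76 mm by 85 mm) begins 54 mm behind the grasp point. The pads swing forward as they close: fully open they stand 13 mm farther back than shut.
Start: joints at [1.061, 0.276, 1.505, -0, 1.361, -0.121], TCP at [0.218, 0.532, 0.256] pointing down, gripper open.
Joint ranges: [-2.89, 2.89], [-0.75, 2.08], [0.22, 2.7], [-1.18, 4.32], [0.11, 2.71], [-2.7, 2.7]. Speed limits (rad/s): [2.57, 2.57, 3.14, 3.14, 3.14, 3.14].

INTERFACE

Orientations are given as a unit quaternion [w, x, y, z].
In Python, from rig import bot gives the robot as it stands.
- The arm moves only by the shell command python3 -m handwheel 'ROWS' [OPENING] [FORCE]. ROWS is JSON, a list of rows, each a list of 2 entries, a list of its own where there are three numbers: the shift along the world's x, y, z in units of 30 mm (1.0 is 30 mm), then the turn about the world's z in units of 10 degrees (1.0 is 10 degrees). In form: [[[tx, ty, tz], roll], ...]. A call has 1 to 12 rows; each row shifts and turns the commanded pose from where the row before left it; what a row does not reach is not made up. A row lasts 1/8 s, in which the tool goes at most 62.5 mm and 10.7 degrees, less where a joint would pass 70% of its speed; a pose out of reach is approached as far as the arm can. A call is refused whole if a number of a shift passes 1 or a number of a turn 1, either way. A call with a gripper value outside its range is refused whole. OPENING is the opening, from 0 (shut) to 1 (fully open), set as the call begins (- or left out, the last holds). The fingers move at their own pace and stop on an object; FORCE is the grip in N (left out, the last holds). Time passes only in rows, so rows that do not move let the fingers close. It gives the time, the measured TCP pose, the force and the opening at its end, in the units of the state.
- bot.get_obs(): the state, without advancing time (a new reading comes with each control period).
- bot.camera(name): name is "side" or "top"; returns the picture (480x640x3 uint8, red, green, blue); there is no depth.
- bot.get_calibration(name): a dict with "vertical_fov" (degrees; the focal length in pixels is half the picture's height over the tangent of half this angle, whatever the lens; pixels are square), "cx", "cy" (the principal point, pixels), "R" (3x3) and "t" (3): a world point X has camera coordinates R X + t. Camera axes: x right, y down, z forward; pixel columns grow to the right and rows downward; lengths in m; the calibration is good to about 2 mm. A picture is of the moment at which its call begins. get_calibration takes no time and is no camera call.
- bot.sign_off(): hands the job in, once; it reports no verdict.
Trained networks look in the newest picture that a camera, given by its name, has taken for a name from the list of things; names that differ only in an ending like _2 or _b are one class to them, and where a whole thing is asked for, a point or a joint stands for the part that bears it (a point fixed in the world has none). Each returns a list of dicts, best first, with "score" (0 to 1); they miss things now and then, are a little off and sometimes report something else, mostly with a low value. They report only what shows in the picture. A call takes as long as a camera call. They do not tell look-alikes from the thing itself.
- bot.recognise(name, camera): "location" ([x, y, z] in m, in world coordinates, good to about 4 mm: the middle of the surface that is visible of it).
- bot.masks_of(name, camera): "region" (480x640 bool, what is visible of it).
The state is a dict: "t": time; "joints": joint angles; "joint_vel": joint speeds; "tau": joint torques, N m; "eef_pos": TCP position; "tcp_rot": TCP orientation; "wrist_force": force on the tool from outside, world axes, zero at the start; "moment": the same for the moment, N m; "grip_width": finger opening in m.
Only numpy, scipy, OpenCV 4.12 (cv2) and the standard library are available. Lean on these libraries where they do the work, as an engineer would, in place of code of your own. Each camera call takes 0.05 s, during which the arm holds its last target.

TASK

Push the row of four kiln batts, with the sugar pots standing on them, along the loading rail as one train until the first batt is tight against the end stop; push with the fingertips on the back of the last batt only, smoothly enough that the pots stay in place, and do not touch the pots. Then push the keeper bolt's black knob fully in, so that the bolt lies across the rail behind the last batt. Nothing is to be picked up, and leave the other things on the bench where they are.

Things in the scene. Friction and masses are not known exactly. Their poses are not given: they have to be found in the camera images.
- rail: The loading rail, fixed: two steel runners 500 mm long on four grey cross-bearers (150 mm wide). Origin on the bench under its middle; y along the rail towards the end stop, x across it, away from the robot, z up. Batts slide 40 mm above the bench between lips 79 mm apart that rise 7 mm more; between the runner soles is a 33 mm gap. The end away from the stop is open.
- stop_face (a point): The end stop: an upright steel plate 95 mm wide across the end of the rail. The point is the middle of its face towards the batts, 40 mm above the bench (level with the undersides of the batts); axes as the rail's, so the batts lie at negative y. The plate's top is 72 mm above the bench.
- keeper (a joint): Keeper bolt: steel bar, 10 mm thick, on the robot's side, sliding across the rail (its +x). In m: 0 drawn out, 0.070 fully home at its own limit, nose then 15 mm past the rail's centre line. About 2.5 N of friction; stays where left. Axis 52.5 mm above the bench, 310 mm before the stop face: 10 mm behind the back of the last batt when the row is home. A batt in the way blocks it.
- keeper_end (a point): Middle of the outer flat face of the black round knob (24 mm diameter, 12 mm thick) on the keeper bolt's outer end, the face to push on (along the rail's +x); 52.5 mm above the bench, 162 mm from the rail's centre line when the bolt is fully drawn out. It moves with the bolt.
- keeper_guide (a point): Middle of the top of the fixed steel guide block that the keeper bolt runs through: 28 mm across the rail by 34 mm along it, top 66 mm above the bench, 62 mm from the rail's centre line on the robot's side. The knob ends close to it when home. The grey bearer below, 30 mm high and 30 mm wide, reaches 130 mm from the centre line.
- batt1: The first (nearest the stop) of four equal kiln batts: a buff square slab 75 x 75 mm, 18 mm thick, about 0.2 kg, lying on the runners touching its neighbours. Origin at the centre of its underside, z up, y along the rail towards the stop; its faces are 37.5 mm from the origin.
- batt2: The second of four equal kiln batts: a buff square slab 75 x 75 mm, 18 mm thick, about 0.2 kg, lying on the runners touching its neighbours. Origin at the centre of its underside, z up, y along the rail towards the stop; its faces are 37.5 mm from the origin.
- batt3: The third of four equal kiln batts: a buff square slab 75 x 75 mm, 18 mm thick, about 0.2 kg, lying on the runners touching its neighbours. Origin at the centre of its underside, z up, y along the rail towards the stop; its faces are 37.5 mm from the origin.
- batt4: The last (farthest from the stop, the one to push) of four equal kiln batts: a buff square slab 75 x 75 mm, 18 mm thick, about 0.2 kg, lying on the runners touching its neighbours. Origin at the centre of its underside, z up, y along the rail towards the stop; its faces are 37.5 mm from the origin.
- pot1: A small white lidded sugar pot with a yellow band, 59 mm wide, 50 mm high, 0.08 to 0.15 kg, standing loose in the middle of batt 1. Origin at the centre of its foot. Not to be touched.
- pot2: A small white lidded sugar pot with a yellow band, 59 mm wide, 50 mm high, 0.08 to 0.15 kg, standing loose in the middle of batt 2. Origin at the centre of its foot. Not to be touched.
- pot3: A small white lidded sugar pot with a yellow band, 59 mm wide, 50 mm high, 0.08 to 0.15 kg, standing loose in the middle of batt 3. Origin at the centre of its foot. Not to be touched.
- pot4: A small white lidded sugar pot with a yellow band, 59 mm wide, 50 mm high, 0.08 to 0.15 kg, standing loose in the middle of batt 4. Origin at the centre of its foot. Not to be touched.
- mug: Bystander: a white mug, 76 mm wide, 85 mm high, handle to one side. Origin under its centre.
- prop: Bystander: an upright buff kiln prop, 40 mm in diameter, 60 mm high. Origin under its centre.
- squeegee: Bystander: a squeegee lying flat, about 48 x 85 mm, 16 mm high. Origin at the bench under its wooden grip.
- jar: Bystander: an amber jar with a lid, 60 mm wide, 75 mm high. Origin under its centre.
- brush: Bystander: a brush 180 mm long lying on the bench along its x axis. Origin under its middle.
- plate: Bystander: a white plate 172 mm wide, 17 mm high, with a sheet of decals on it. Origin under its centre.
There are look-alikes about, which are no part of the job. Leave any purple or red look-alike of the batt2 alone.

How it is judged:
On the way, in this order (a step that is already met when the one before it is completed fails the run):
1. the four batts stand tight together against the end stop, the keeper still out (y of batt1 in the frame of stop_face between -0.0405 and -0.0345 m and y of batt2 in the frame of stop_face between -0.1155 and -0.1095 m and y of batt3 in the frame of stop_face between -0.1905 and -0.1845 m and y of batt4 in the frame of stop_face between -0.2655 and -0.2595 m and value of joint keeper below 0.03 m), for 0.2 s.
2. the keeper bolt is pushed home behind the last batt (value of joint keeper above 0.064 m), for 0.2 s.
At the end, for the whole second after the job is handed in: All four batts lie flat on the runners, each within 3 mm of its place in a tight row against the end stop (centres 37.5, 112.5, 187.5 and 262.5 mm before the stop face) and at rest; each pot stands upright within 14 mm of the middle of its own batt; the keeper bolt is in by at least 64 of its 70 mm (y of batt1 in the frame of stop_face between -0.0405 and -0.0345 m and y of batt2 in the frame of stop_face between -0.1155 and -0.1095 m and y of batt3 in the frame of stop_face between -0.1905 and -0.1845 m and y of batt4 in the frame of stop_face between -0.2655 and -0.2595 m and height (world z) of batt1 between 0.035 and 0.045 m and horizontal distance between pot1 and batt1 below 0.014 m and angle between each of pot1, pot2, pot3, pot4's own z axis and vertical below 0.15 rad and linear speed of each of batt1, pot1, batt2, pot2, batt3, pot3, batt4, pot4 below 0.02 m/s and height (world z) of batt2 between 0.035 and 0.045 m and horizontal distance between pot2 and batt2 below 0.014 m and height (world z) of batt3 between 0.035 and 0.045 m and horizontal distance between pot3 and batt3 below 0.014 m and height (world z) of batt4 between 0.035 and 0.045 m and horizontal distance between pot4 and batt4 below 0.014 m and value of joint keeper above 0.064 m); the robot touches nothing.
It fails at once if a batt is lifted or tipped off the runners (height (world z) of any of batt1, batt2, batt3, batt4 above 0.048 m or angle between any of batt1, batt2, batt3, batt4's own z axis and vertical above 0.15 rad).
It fails at once if a pot is tipped, lifted or shaken well off the middle of its batt (angle between any of pot1, pot2, pot3, pot4's own z axis and vertical above 0.3 rad or horizontal distance between pot1 and batt1 above 0.016 m or horizontal distance between pot2 and batt2 above 0.016 m or horizontal distance between pot3 and batt3 above 0.016 m or horizontal distance between pot4 and batt4 above 0.016 m or height (world z) of any of pot1, pot2, pot3, pot4 above 0.068 m).
It fails at once if the robot touches a pot (contact force between any of the arm, the fingers and pot1 above 0.5 N or contact force between any of the arm, the fingers and pot2 above 0.5 N or contact force between any of the arm, the fingers and pot3 above 0.5 N or contact force between any of the arm, the fingers and pot4 above 0.5 N).
It fails at once if the robot pushes on a batt other than the last (contact force between any of the arm, the fingers and batt1 above 1 N or contact force between any of the arm, the fingers and batt2 above 1 N or contact force between any of the arm, the fingers and batt3 above 1 N).
It fails at once if something else on the bench is moved (distance of any of mug, prop, squeegee, jar, brush, plate from where it was at the start of the episode above 0.02 m).
It also fails if it takes over 51 s, if anything falls off the work surface, if the arm or the gripper's body presses on something with over 40 N, if the wrist force passes 120 N, or if a joint passes its speed limit or range.

## Working session

There is one attempt and no reset: what is moved stays moved. The work goes in short steps, Python scripts to look and compute and a shell command to move; the robot and the scene stay as the last step left them, time stands still between calls to the robot, and variables do not carry over. Pictures are saved under pics/ and viewed, and the job is handed in when it is done.

```bash
mkdir -p pics; ls
python3 - <<'E'
from rig import bot
import cv2,json
o=bot.get_obs()
print({k:(v if not hasattr(v,'tolist') else v.tolist()) for k,v in o.items()})
for n in("top","side"):
    im=bot.camera(n); cv2.imwrite(f"pics/{n}0.png",im[:,:,::-1]); print(n,bot.get_calibration(n))
E
```

```text
pics
{'t': 0.0, 'joints': [1.0609912126969594, 0.2766219778743537, 1.506155057785418, -5.901559370074671e-06, 1.3606697996348198, -0.12095803907117098], 'joint_vel': [-0.0010050277346609386, -0.00018512679865022687, 4.361640446103016e-05, -5.482892468741636e-06, 0.0014543884391589586, -0.0006555020691437543], 'tau': [-0.0007817224832251668, -41.67799115180969, -24.58057165145874, -0.000485939144709846, 0.011192986567039043, -1.3926629662819323e-05], 'eef_pos': [0.2177432422280914, 0.5316581332615978, 0.2554155304213107], 'tcp_rot': [0.0004224528061403085, 0.8303973393923253, 0.5571708887088591, -0.0008252509641998865], 'wrist_force': [0.17069862950886744, -0.9013528228220755, 0.661731011140512], 'moment': [-0.006254128962111103, -0.004721861942492848, -0.005127503797449006], 'grip_width': 0.08544265376638964}
top {'vertical_fov': 43.7427008671918, 'cx': 319.9402335990298, 'cy': 236.13211622438908, 'R': array([[ 0.0217608 , -0.99976059, -0.0022871 ],
       [-0.99052759, -0.0212495 , -0.13565971],
       [ 0.13557863,  0.0052175 , -0.99075285]]), 't': array([-0.02553393,  0.57273206,  1.49705919])}
side {'vertical_fov': 49.689967558190325, 'cx': 310.7344974792683, 'cy': 238.84726807148866, 'R': array([[ 0.95814053, -0.28525042,  0.02447273],
       [-0.12929579, -0.50739046, -0.85196099],
       [ 0.25543946,  0.81313413, -0.52303304]]), 't': array([-0.54745889,  0.1197807 ,  1.08888619])}
```

View pics/top0.png

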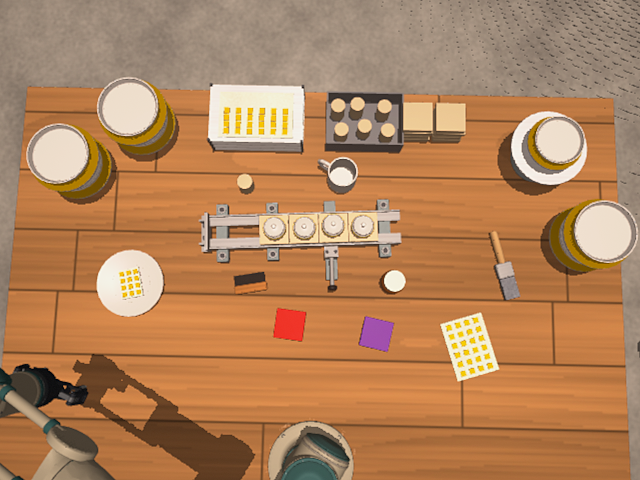

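View pics/side0.png

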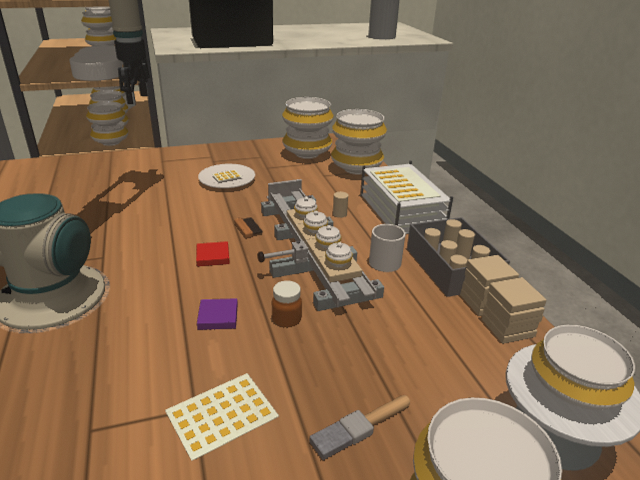

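Run:
```python
from rig import bot
import numpy as np
for n in("top","side"):
    for k in("batt1","pot1","rail","keeper","keeper_end","keeper_guide"):
        print(n,k,[(round(d['score'],2),np.round(d['location'],3).tolist()) for d in bot.recognise(k,n)][:8])
print(bot.get_obs()['t'])
```

```text
top batt1 [(0.71, [0.579, 0.039, 0.061]), (0.69, [0.576, -0.045, 0.057]), (0.69, [0.586, -0.12, 0.057]), (0.67, [0.325, -0.154, 0.016]), (0.62, [0.344, 0.063, 0.02]), (0.58, [0.566, 0.11, 0.056])]
top pot1 [(0.94, [0.588, -0.114, 0.097]), (0.86, [0.583, 0.107, 0.092]), (0.86, [0.585, 0.03, 0.097]), (0.57, [0.59, -0.04, 0.102])]
top rail [(0.83, [0.564, 0.108, 0.037]), (0.38, [0.588, -0.123, 0.057])]
top keeper [(0.43, [0.467, -0.045, 0.053])]
top keeper_end [(0.66, [0.583, 0.106, 0.095]), (0.49, [0.464, -0.04, 0.055])]
top keeper_guide [(0.59, [0.568, 0.106, 0.035])]
side batt1 [(0.82, [0.34, 0.042, 0.018]), (0.73, [0.582, -0.149, 0.057]), (0.72, [0.555, 0.101, 0.058]), (0.7, [0.323, -0.177, 0.019]), (0.61, [0.562, -0.051, 0.058]), (0.53, [0.562, 0.02, 0.059])]
side pot1 [(0.73, [0.577, 0.091, 0.088]), (0.72, [0.593, -0.133, 0.092]), (0.69, [0.59, -0.056, 0.094]), (0.67, [0.585, 0.017, 0.095])]
side rail [(0.82, [0.549, -0.051, 0.036]), (0.72, [0.699, 0.169, 0.039])]
side keeper [(0.77, [0.469, -0.044, 0.057]), (0.55, [0.453, -0.217, 0.049]), (0.38, [0.591, -0.054, 0.093])]
side keeper_end [(0.57, [0.582, 0.017, 0.093])]
side keeper_guide [(0.72, [0.552, -0.056, 0.035])]
0.7
```

The top picture shows the rail at px (200-400, 205-260). The stop is at the left, around (204,232), and the four batts with pots lie from (274,228) to (362,225). The keeper knob is at (332,288) and the jar at (394,281). The red (290,324) and purple (376,334) slabs lie on the bench, not on the rail, so they are look-alikes and I'll leave them alone.

```bash
cat > h.py <<'E'
from rig import bot
import numpy as np, cv2
def ray(n,u,v,z):
    c=bot.get_calibration(n); f=240/np.tan(np.radians(c['vertical_fov'])/2)
    d=c['R'].T@np.array([(u-c['cx'])/f,(v-c['cy'])/f,1]); o=-c['R'].T@c['t']
    return o+d*(z-o[2])/d[2]
def proj(n,X):
    c=bot.get_calibration(n); f=240/np.tan(np.radians(c['vertical_fov'])/2)
    p=c['R']@np.asarray(X)+c['t']; return f*p[0]/p[2]+c['cx'],f*p[1]/p[2]+c['cy']
E
python3 - <<'E'
import cv2
im=cv2.imread("pics/top0.png")
cv2.imwrite("pics/c1.png",cv2.resize(im[195:300,190:310],None,fx=6,fy=5.7,interpolation=cv2.INTER_CUBIC)[:598])
cv2.imwrite("pics/c1.png",cv2.resize(im[195:295,190:310],(720,600),interpolation=cv2.INTER_CUBIC))
cv2.imwrite("pics/c2.png",cv2.resize(im[195:295,300:420],(720,600),interpolation=cv2.INTER_CUBIC))
im=cv2.imread("pics/side0.png")
cv2.imwrite("pics/c3.png",cv2.resize(im[170:320,240:400],(640,600),interpolation=cv2.INTER_CUBIC))
E
```

```text
(no output)
```

View pics/c1.png

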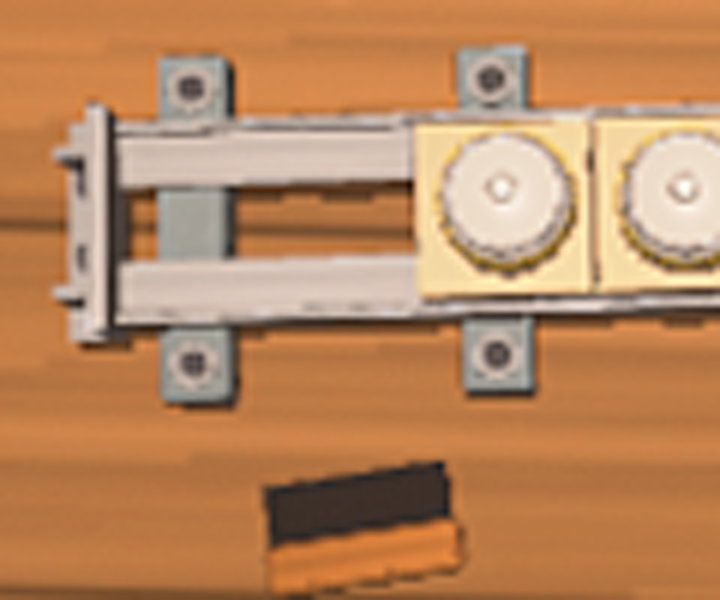

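View pics/c2.png

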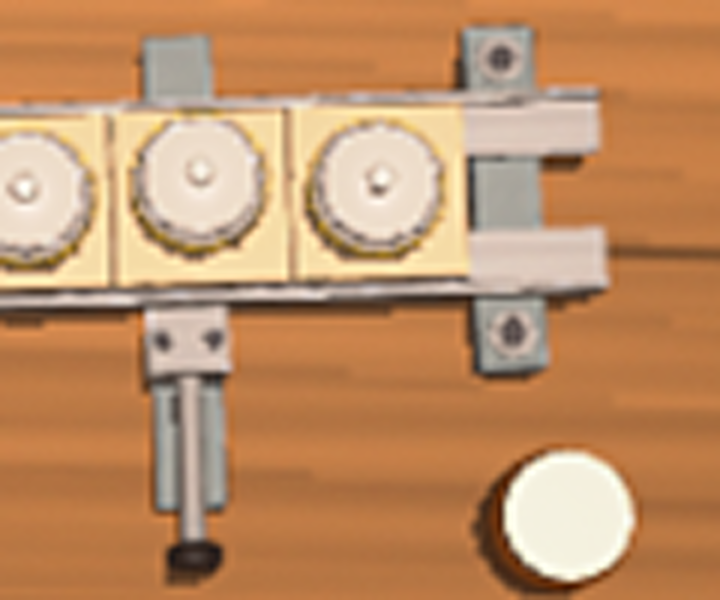

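View pics/c3.png

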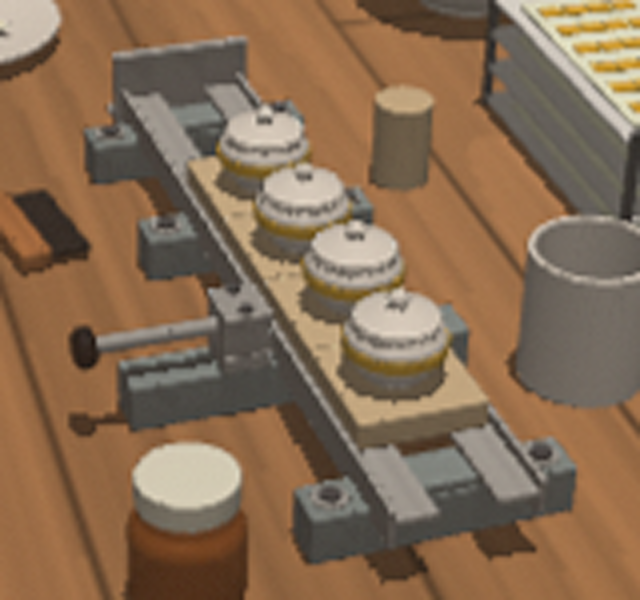

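Run:
```python
from h import *
P={'b4r_far':(377.6,212.4,.058),'b4r_near':(378.2,241.3,.058),'b1f_far':(258.9,215.5,.058),'b1f_near':(260,244.6,.058),
'stop_top_far':(208.6,212.8,.072),'stop_top_near':(208.9,251.2,.072),'knob':(332.5,287.5,.0525),'knobtop':(332.5,285.8,.0645),
'lipfarR':(400,210.5,.047),'lipnearR':(401.5,243.3,.047),'lipfarL':(210,215.3,.047),'lipnearL':(210,249.3,.047),
'guideTL':(324.5,246.3,.066),'guideTR':(338,246.3,.066),'guideBL':(324.5,257.5,.066),'guideBR':(338.3,257,.066),'jar':(394.5,281,.075)}
Q={k:ray('top',*v) for k,v in P.items()}
for k,q in Q.items(): print(k,np.round(q,4))
S={'stop_topL':(240+112/4,170+60/4,.072),'stop_topR':(240+245/4,170+40/4,.072),'b4near':(240+360/4,170+428/4,.058),'b4far':(240+487/4,170+400/4,.058),'knobface':(240+80/4,170+345/4,.0525),'jar':(240+187/4,170+475/4,.075)}
for k,v in S.items(): print('side',k,np.round(ray('side',*v),4))
for n,vals in (('top',[(190+501/6,195+187/6),(190+684/6,195+187/6),(300+200/6,195+172/6),(300+380/6,195+180/6)]),('side',[(240+264/4,170+112/4),(240+304/4,170+172/4),(240+355/4,170+230/4),(240+400/4,170+298/4)])):
    for v in vals: print(n,np.round(ray(n,*v,.108),4))
```

```text
b4r_far [ 0.6348 -0.1589  0.058 ]
b4r_near [ 0.5605 -0.1611  0.058 ]
b1f_far [0.6203 0.1435 0.058 ]
b1f_near [0.5457 0.1381 0.058 ]
stop_top_far [0.6221 0.2694 0.072 ]
stop_top_near [0.5246 0.264  0.072 ]
knob [ 0.4415 -0.0477  0.0525]
knobtop [ 0.4452 -0.0474  0.0645]
lipfarR [ 0.6429 -0.2175  0.047 ]
lipnearR [ 0.5581 -0.2216  0.047 ]
lipfarL [0.62   0.2704 0.047 ]
lipnearL [0.5322 0.2662 0.047 ]
guideTL [ 0.5439 -0.0253  0.066 ]
guideTR [ 0.5446 -0.0593  0.066 ]
guideBL [ 0.5156 -0.0259  0.066 ]
guideBR [ 0.5176 -0.0605  0.066 ]
jar [ 0.4598 -0.2008  0.075 ]
side stop_topL [0.5285 0.268  0.072 ]
side stop_topR [0.6247 0.2774 0.072 ]
side b4near [ 0.5637 -0.1605  0.058 ]
side b4far [ 0.6368 -0.1535  0.058 ]
side knobface [ 0.4415 -0.0401  0.0525]
side jar [ 0.4618 -0.1985  0.075 ]
top [0.586  0.1012 0.108 ]
top [0.5876 0.0262 0.108 ]
top [ 0.5954 -0.0458  0.108 ]
top [ 0.5936 -0.1196  0.108 ]
side [0.5868 0.1017 0.108 ]
side [0.5882 0.0229 0.108 ]
side [ 0.596  -0.0477  0.108 ]
side [ 0.5967 -0.1207  0.108 ]
```

Positions found from both views (yaw about +2.8°):
- **Back of batt4:** about (0.598, -0.160).
- **Stop face:** about (0.576, 0.270).
- **Knob face:** about (0.437, -0.045).

I'll shut the fingers and fly over to a point behind batt4.

```bash
python3 -m handwheel '[[[0.53,-1,0],-0.27],[[0.53,-1,0],-0.27],[[0.53,-1,0],-0.27],[[0.53,-1,0],-0.27],[[0.53,-1,0],-0.27],[[0.53,-1,0],-0.27],[[0.53,-1,0],-0.27],[[0.53,-1,0],-0.27],[[0.53,-1,0],-0.27],[[0.53,-1,0],-0.27],[[0.53,-1,0],-0.27],[[0.53,-1,0],-0.27]]' 0 40
python3 -m handwheel '[[[0.53,-1,0],-0.27],[[0.53,-1,0],-0.27],[[0.53,-1,0],-0.27],[[0.53,-1,0],-0.27],[[0.53,-1,0],-0.27],[[0.53,-1,0],-0.27],[[0.53,-1,0],-0.27],[[0.53,-1,0],-0.27],[[0.53,-1,0],-0.27],[[0.53,-1,0],-0.27],[[0.53,-0.8,0],-0.27],[[0.53,-0.6,0],-0.27]]'
```

```text
t: 2.2
eef_pos: [0.4093, 0.1711, 0.2565]
tcp_rot: [-0.0, 0.953, 0.303, 0.0]
wrist_force: [0.4, -0.1, -0.0]
grip_width: -0.0
t: 3.7
eef_pos: [0.6001, -0.1711, 0.2562]
tcp_rot: [0.0, 1.0, 0.024, 0.0]
wrist_force: [-0.0, -1.1, -0.0]
grip_width: 0.0001
```

```bash
python3 -m handwheel '[[[0,-0.6,0],0],[[0,-0.6,-0.5],0],[[0,0,-1],0],[[0,0,-1],0],[[0,0,-1],0],[[0,0,-0.8],0],[[0,0,-0.4],0],[[0,0,0],0]]'
python3 - <<'E'
from h import *
o=bot.get_obs();p=np.array(o['eef_pos']);print(p)
for n,z in(("side",1),("top",1)):
    im=bot.camera(n)[:,:,::-1].copy()
    u,v=map(int,proj(n,p)); print(n,u,v,[np.round(proj(n,p+[0,0,-d]),1).tolist() for d in(.025,.012,.038)])
    c=im[170:320,240:400] if n=="side" else im[165:265,310:430]
    cv2.imwrite(f"pics/{n}1.png",cv2.resize(c,(640 if n=="side" else 720,600),interpolation=cv2.INTER_CUBIC))
E
```

```text
t: 4.7
eef_pos: [0.5986, -0.2058, 0.1144]
tcp_rot: [-0.0, 1.0, 0.026, -0.001]
wrist_force: [-0.4, 0.0, -0.3]
grip_width: 0.0001
[ 0.59864303 -0.20576969  0.11437087]
side 355 264 [[354.6, 274.5], [355.1, 269.1], [354.2, 279.8]]
top 398 223 [[397.5, 224.9], [398.1, 224.1], [396.8, 225.7]]
```

View pics/side1.png

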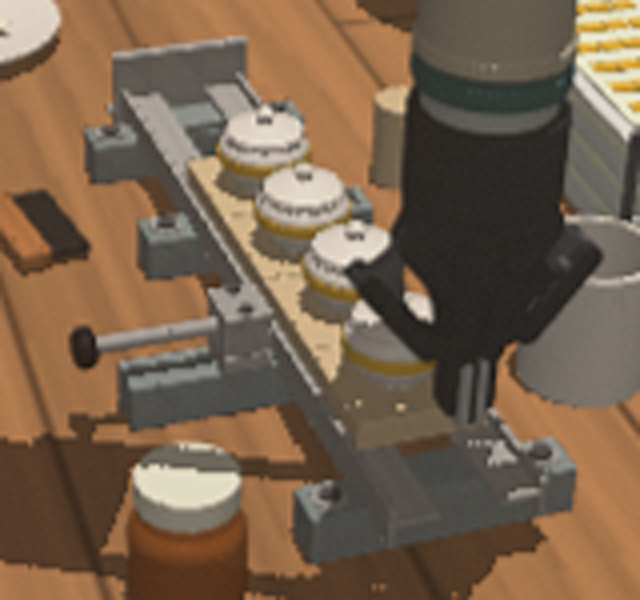

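View pics/top1.png

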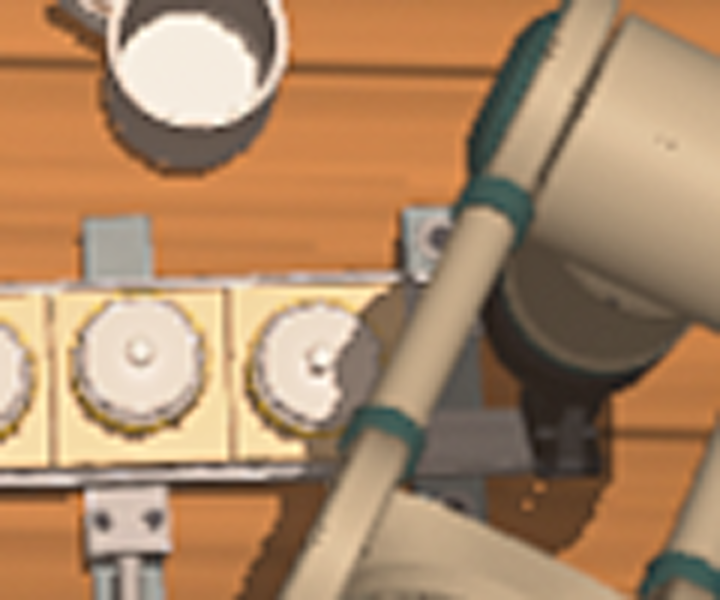

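The side view puts the finger's lower end at about px (357,276), which agrees with tips 25 mm ahead of the TCP. The fingers hang centred in the rail behind batt4. Next I descend to a tip height of about 47 mm.

```bash
python3 -m handwheel '[[[0,0,-0.5],0],[[0,0,-0.5],0],[[0,0,-0.4],0],[[0,0.15,0],0],[[0,0.2,0],0],[[0,0.2,0],0],[[0,0.1,0],0],[[0,0.07,0],0],[[0,0.05,0],0],[[0,0.05,0],0],[[0,0.05,0],0],[[0,0.05,0],0]]'
python3 - <<'E'
from h import *
im=bot.camera("side")[:,:,::-1]
cv2.imwrite("pics/side2.png",cv2.resize(im[170:320,240:400],(640,600),interpolation=cv2.INTER_CUBIC))
E
```

```text
t: 6.3
eef_pos: [0.5995, -0.1783, 0.0733]
tcp_rot: [-0.0, 1.0, 0.025, 0.0]
wrist_force: [-0.1, 1.2, -0.4]
grip_width: -0.0003
```

View pics/side2.png

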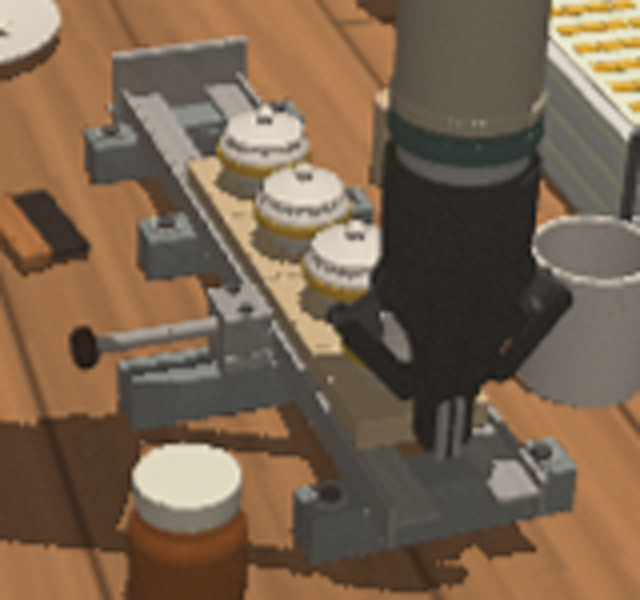

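The tips are just behind batt4 at about px (352,283), below its top and clear of pot4. I'll go on slowly along the rail until they touch.

```bash
python3 -m handwheel '[[[-0.002,0.04,0],0],[[-0.002,0.04,0],0],[[-0.002,0.04,0],0],[[-0.002,0.04,0],0],[[-0.002,0.04,0],0],[[-0.002,0.04,0],0],[[-0.002,0.04,0],0],[[-0.002,0.04,0],0],[[-0.002,0.04,0],0],[[-0.002,0.04,0],0],[[-0.002,0.04,0],0],[[-0.002,0.04,0],0]]'
python3 - <<'E'
from h import *
im=bot.camera("side")[:,:,::-1]
cv2.imwrite("pics/side3.png",cv2.resize(im[170:320,240:400],(640,600),interpolation=cv2.INTER_CUBIC))
E
```

```text
t: 7.85
eef_pos: [0.5993, -0.1655, 0.0735]
tcp_rot: [0.002, 1.0, 0.026, 0.001]
wrist_force: [0.2, -6.5, -1.1]
grip_width: -0.0001
```

View pics/side3.png

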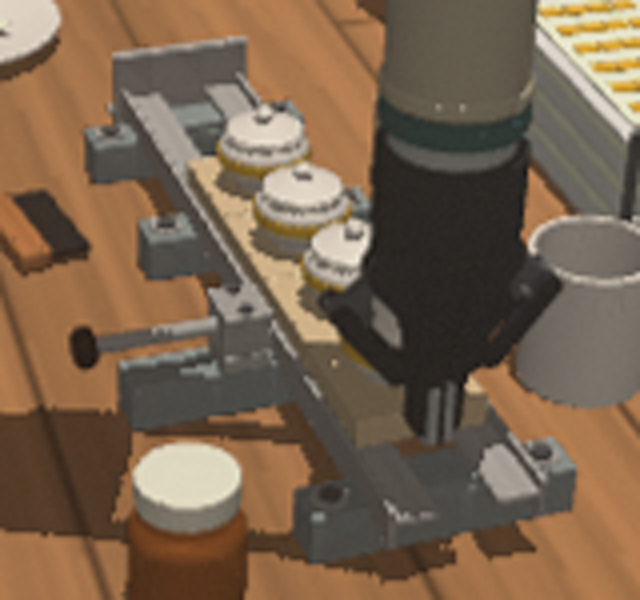

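Contact is made at 6.5 N and the pots haven't moved. Now I push smoothly along the rail.

```bash
python3 -m handwheel '[[[-0.002,0.04,0],0],[[-0.003,0.06,0],0],[[-0.004,0.08,0],0],[[-0.004,0.08,0],0],[[-0.004,0.08,0],0],[[-0.004,0.08,0],0],[[-0.004,0.08,0],0],[[-0.004,0.08,0],0],[[-0.004,0.08,0],0],[[-0.004,0.08,0],0],[[-0.003,0.06,0],0],[[-0.002,0.04,0],0]]'
python3 - <<'E'
from h import *
for n in("side","top"):
    im=bot.camera(n)[:,:,::-1]
    c=im[170:320,240:400] if n=="side" else im[190:290,195:315]
    cv2.imwrite(f"pics/{n}4.png",cv2.resize(c,(640 if n=="side" else 720,600),interpolation=cv2.INTER_CUBIC))
E
```

```text
t: 9.4
eef_pos: [0.5981, -0.1404, 0.0735]
tcp_rot: [0.002, 1.0, 0.026, 0.001]
wrist_force: [0.6, -7.0, -2.1]
grip_width: 0.0001
```

View pics/side4.png

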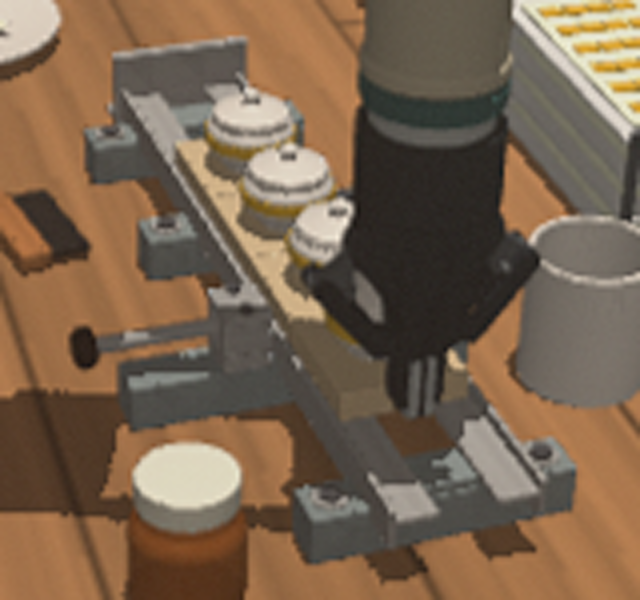

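View pics/top4.png

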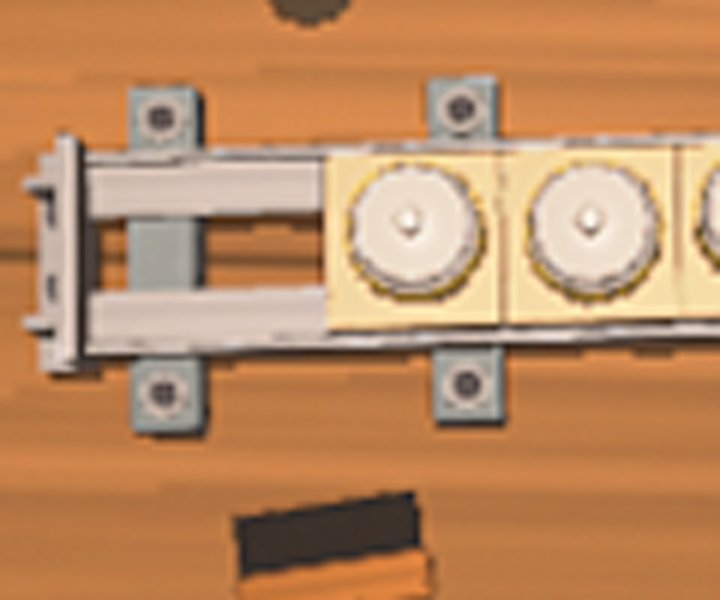

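The train is sliding with 7 N and the pots stay centred. Batt1's front is at px u≈249, so about 103 mm remains.

```bash
python3 -m handwheel '[[[-0.002,0.04,0],0],[[-0.004,0.08,0],0],[[-0.005,0.1,0],0],[[-0.005,0.1,0],0],[[-0.005,0.1,0],0],[[-0.005,0.1,0],0],[[-0.005,0.1,0],0],[[-0.005,0.1,0],0],[[-0.005,0.1,0],0],[[-0.005,0.1,0],0],[[-0.005,0.1,0],0],[[-0.005,0.1,0],0]]'
python3 -m handwheel '[[[-0.005,0.1,0],0],[[-0.005,0.1,0],0],[[-0.005,0.1,0],0],[[-0.005,0.1,0],0],[[-0.005,0.1,0],0],[[-0.005,0.1,0],0],[[-0.005,0.1,0],0],[[-0.005,0.1,0],0],[[-0.005,0.1,0],0],[[-0.005,0.1,0],0],[[-0.004,0.08,0],0],[[-0.002,0.04,0],0]]'
python3 - <<'E'
from h import *
for n in("side","top"):
    im=bot.camera(n)[:,:,::-1]
    c=im[170:320,240:400] if n=="side" else im[190:290,195:315]
    cv2.imwrite(f"pics/{n}5.png",cv2.resize(c,(640 if n=="side" else 720,600),interpolation=cv2.INTER_CUBIC))
E
```

```text
t: 11.0
eef_pos: [0.5964, -0.1067, 0.0735]
tcp_rot: [0.002, 1.0, 0.026, 0.001]
wrist_force: [-0.2, -6.7, -2.2]
grip_width: -0.0003
t: 12.5
eef_pos: [0.5945, -0.073, 0.0734]
tcp_rot: [0.001, 1.0, 0.026, 0.0]
wrist_force: [0.8, -7.0, -0.6]
grip_width: -0.0002
```

View pics/side5.png

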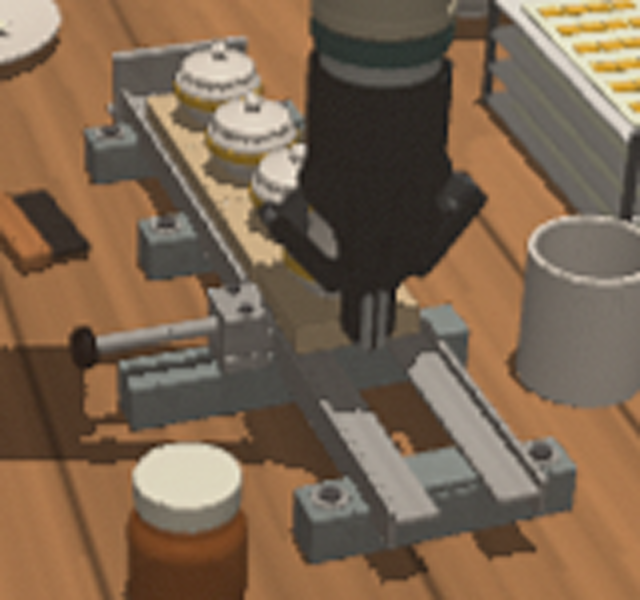

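View pics/top5.png

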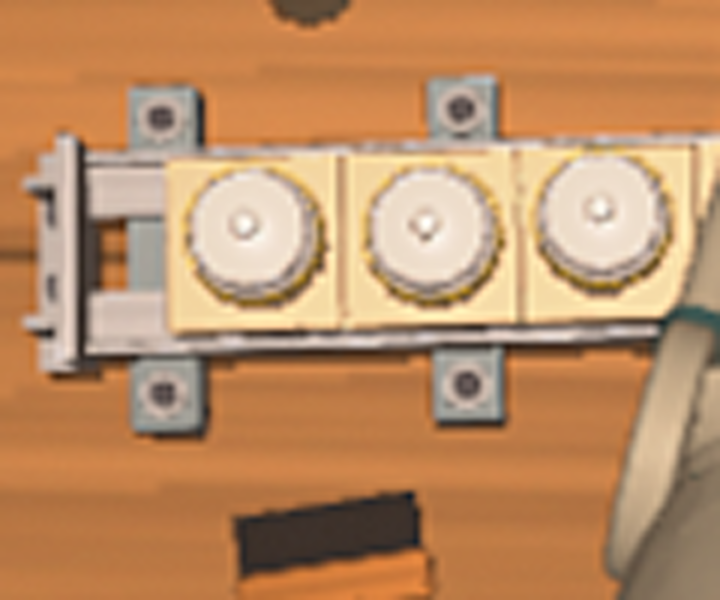

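Everything is in place. Batt1's front is at px u≈222.7, with about 36 mm left. I'll push another 27 mm, then creep.

```bash
python3 -m handwheel '[[[-0.002,0.04,0],0],[[-0.004,0.08,0],0],[[-0.005,0.1,0],0],[[-0.005,0.1,0],0],[[-0.005,0.1,0],0],[[-0.005,0.1,0],0],[[-0.005,0.1,0],0],[[-0.004,0.08,0],0],[[-0.004,0.08,0],0],[[-0.003,0.06,0],0],[[-0.002,0.04,0],0],[[-0.002,0.03,0],0]]'
python3 -m handwheel '[[[-0.001,0.03,0],0],[[-0.001,0.03,0],0],[[-0.001,0.03,0],0],[[-0.001,0.03,0],0]]'
python3 - <<'E'
from h import *
for n in("side","top"):
    im=bot.camera(n)[:,:,::-1]
    c=im[170:320,240:400] if n=="side" else im[190:290,195:315]
    cv2.imwrite(f"pics/{n}6.png",cv2.resize(c,(640 if n=="side" else 720,600),interpolation=cv2.INTER_CUBIC))
E
```

```text
t: 14.1
eef_pos: [0.5931, -0.0457, 0.0734]
tcp_rot: [0.001, 1.0, 0.026, 0.0]
wrist_force: [0.4, -7.5, -1.3]
grip_width: -0.0004
t: 14.6
eef_pos: [0.593, -0.0422, 0.0734]
tcp_rot: [0.001, 1.0, 0.026, 0.0]
wrist_force: [0.1, -7.7, -1.9]
grip_width: 0.0
```

View pics/top6.png

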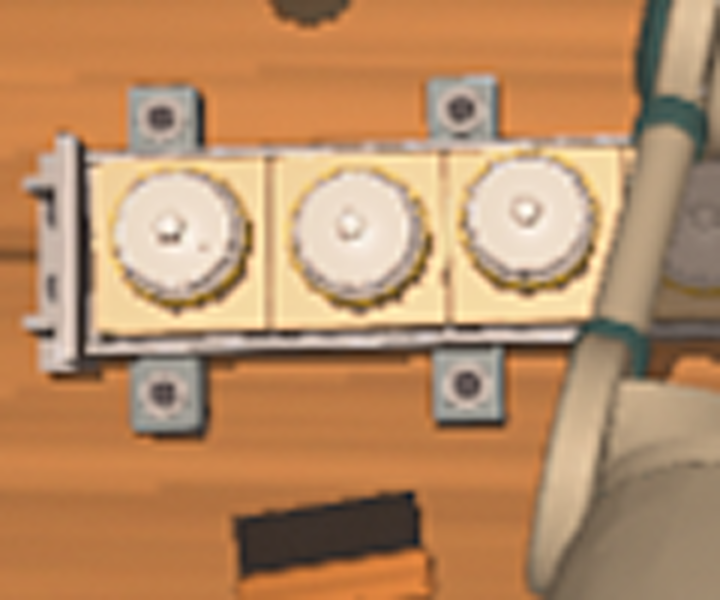

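Only a few millimetres remain: batt1's front is at crop u≈96 and the stop's face at about 87. I'll creep until the force rises.

```bash
python3 -m handwheel '[[[-0.001,0.03,0],0],[[-0.001,0.03,0],0],[[-0.001,0.03,0],0]]'; python3 -m handwheel '[[[-0.001,0.02,0],0],[[-0.001,0.02,0],0]]';  python3 -m handwheel '[[[-0.001,0.02,0],0],[[-0.001,0.02,0],0]]'
```

```text
t: 15.08
eef_pos: [0.5928, -0.0395, 0.0734]
tcp_rot: [0.001, 1.0, 0.026, 0.0]
wrist_force: [1.0, -5.9, -0.8]
grip_width: 0.0002
t: 15.32
eef_pos: [0.5928, -0.0383, 0.0734]
tcp_rot: [0.001, 1.0, 0.026, 0.0]
wrist_force: [0.7, -8.3, -1.5]
grip_width: -0.0001
t: 15.58
eef_pos: [0.5927, -0.0373, 0.0734]
tcp_rot: [0.002, 1.0, 0.026, 0.0]
wrist_force: [0.6, -9.2, -0.9]
grip_width: 0.0001
```

```bash
python3 -m handwheel '[[[-0.001,0.02,0],0],[[-0.001,0.02,0],0]]'; python3 -m handwheel '[[[-0.001,0.02,0],0],[[-0.001,0.02,0],0]]'
python3 - <<'E'
from h import *
for n in("side","top"):
    im=bot.camera(n)[:,:,::-1]
    c=im[170:320,240:400] if n=="side" else im[190:290,195:315]
    cv2.imwrite(f"pics/{n}7.png",cv2.resize(c,(640 if n=="side" else 720,600),interpolation=cv2.INTER_CUBIC))
E
```

```text
t: 15.82
eef_pos: [0.5927, -0.0372, 0.0735]
tcp_rot: [0.003, 1.0, 0.026, 0.0]
wrist_force: [0.3, -11.3, -2.0]
grip_width: -0.0001
t: 16.08
eef_pos: [0.5928, -0.0371, 0.0735]
tcp_rot: [0.004, 1.0, 0.027, 0.0]
wrist_force: [0.4, -13.7, -1.1]
grip_width: -0.0004
```

View pics/top7.png

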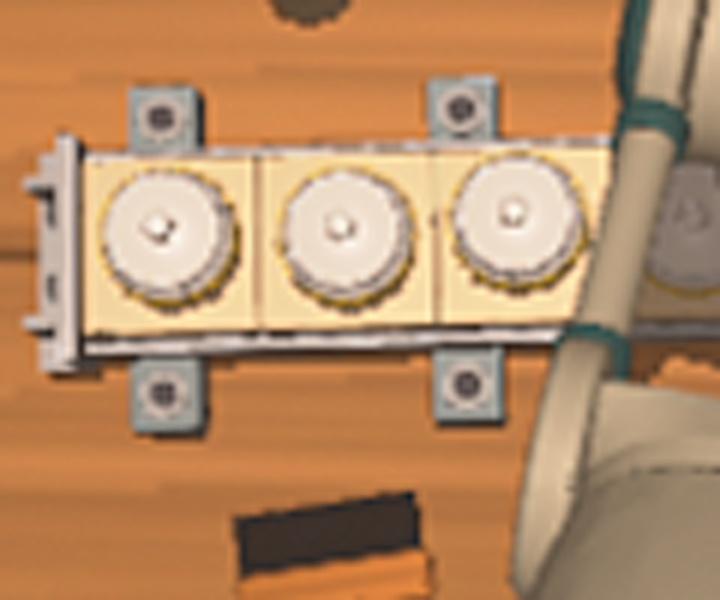

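View pics/side7.png

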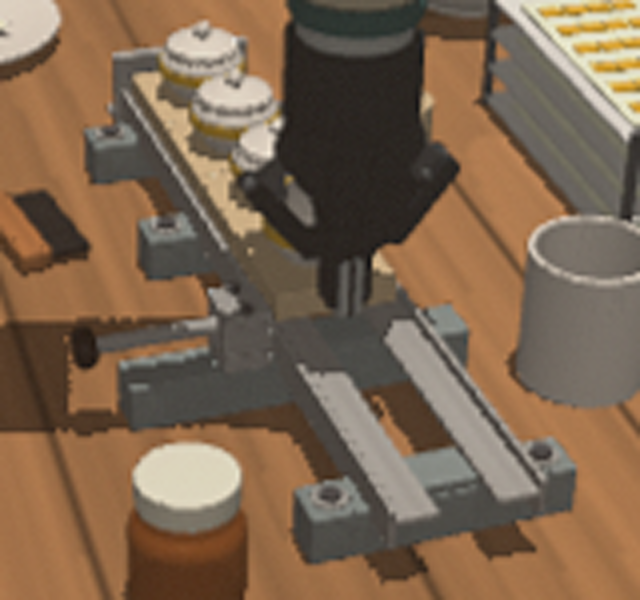

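The force rose to 13.7 N with no further motion (TCP y fixed at -0.037), and batt1's front edge lies on the stop face at crop u≈83. The row is tight. I'll back off, lift and go to the knob.

```bash
python3 -m handwheel '[[[0,-0.1,0],0],[[0,-0.3,0],0],[[0,-0.6,0],0],[[0,-0.6,0],0],[[0,0,0.8],0],[[0,0,1],0],[[0,0,1],0],[[-0.8,0,0.3],0],[[-1,0,0],0],[[-1,0.1,0],0],[[-1,0.3,0],0],[[-1,0.4,0],0]]'
python3 -m handwheel '[[[-1,0.5,0],0],[[-0.6,0.1,0],0],[[-0.3,0,0],0],[[0,0,0],0]]'
python3 - <<'E'
from h import *
print(bot.get_obs()['eef_pos'])
for n in("side","top"):
    im=bot.camera(n)[:,:,::-1]
    c=im[170:320,210:370] if n=="side" else im[195:295,280:400]
    cv2.imwrite(f"pics/{n}8.png",cv2.resize(c,(640 if n=="side" else 720,600),interpolation=cv2.INTER_CUBIC))
E
```

```text
t: 17.68
eef_pos: [0.4474, -0.0577, 0.1664]
tcp_rot: [-0.0, 1.0, 0.025, 0.0]
wrist_force: [-0.3, 0.0, -0.4]
grip_width: 0.0001
t: 18.18
eef_pos: [0.3919, -0.0397, 0.1666]
tcp_rot: [0.0, 1.0, 0.025, 0.001]
wrist_force: [-0.1, -0.0, -0.7]
grip_width: -0.0004
[ 0.39185494 -0.03972112  0.16660445]
```

View pics/side8.png

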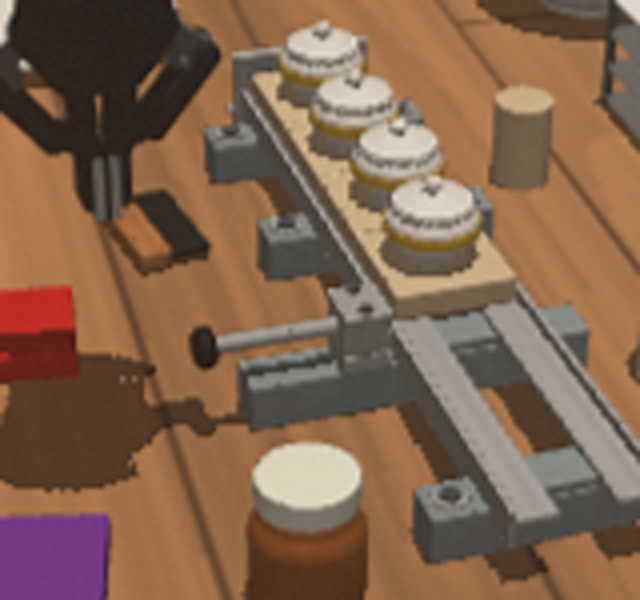

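View pics/top8.png

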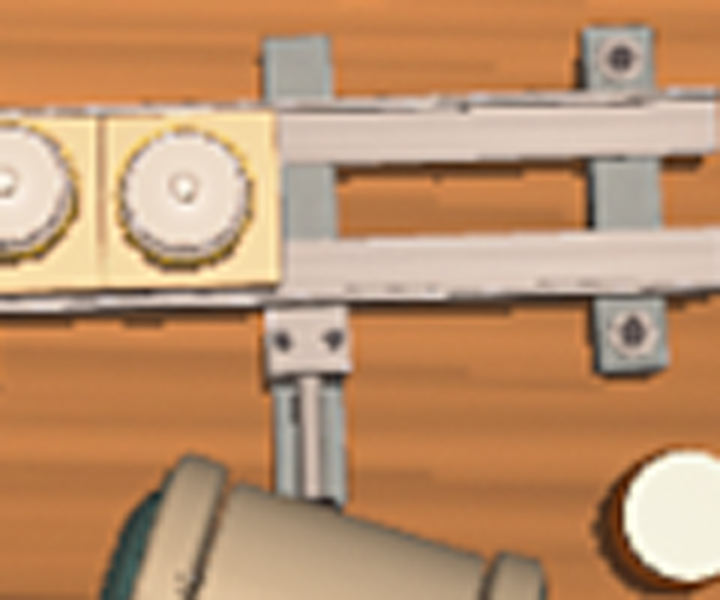

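All four pots stand centred, and batt4's back (crop 280) is just clear of the keeper axis (308). The knob is at side px (260,257), so I'm descending in front of it at y≈-0.047.

```bash
python3 -m handwheel '[[[0,-0.25,-0.5],0],[[0,0,-1],0],[[0,0,-1],0],[[0,0,-0.6],0],[[0,0,-0.2],0],[[0,0,0],0]]'
python3 - <<'E'
from h import *
p=bot.get_obs()['eef_pos'];print(p)
im=bot.camera("side")[:,:,::-1]
cv2.imwrite("pics/side9.png",cv2.resize(im[190:310,210:338],(640,600),interpolation=cv2.INTER_CUBIC))
E
```

```text
t: 19.02
eef_pos: [0.392, -0.0468, 0.0672]
tcp_rot: [-0.0, 1.0, 0.025, -0.0]
wrist_force: [-0.7, 0.1, -0.5]
grip_width: 0.0001
[ 0.39204833 -0.04680746  0.06722051]
```

View pics/side9.png

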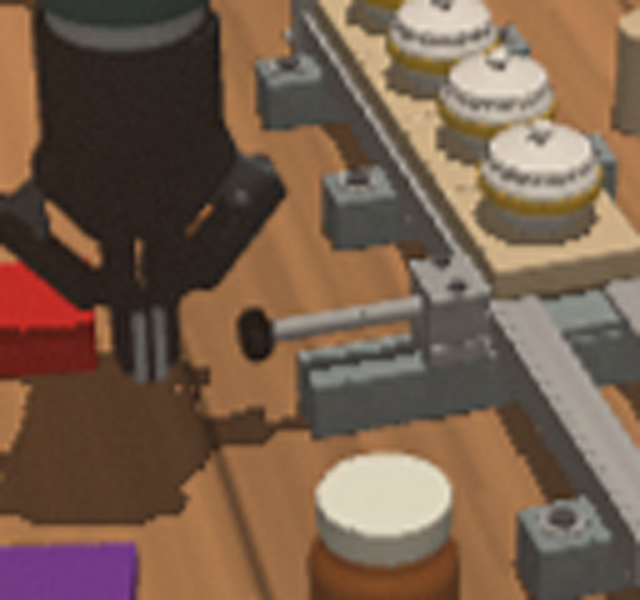

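The fingers are at crop (150,360), in line with the bolt axis and about 24 mm short of the knob (255,335). Now I push along the rail's +x.

```bash
python3 -m handwheel '[[[0.2,0.01,0],0],[[0.2,0.01,0],0],[[0.15,0.01,0],0],[[0.1,0.005,0],0],[[0.1,0.005,0],0],[[0.1,0.005,0],0],[[0.1,0.005,0],0],[[0.1,0.005,0],0],[[0.15,0.007,0],0],[[0.15,0.007,0],0],[[0.15,0.007,0],0],[[0.1,0.005,0],0]]'
python3 - <<'E'
from h import *
im=bot.camera("side")[:,:,::-1]
cv2.imwrite("pics/side10.png",cv2.resize(im[190:310,210:338],(640,600),interpolation=cv2.INTER_CUBIC))
E
```

```text
t: 20.58
eef_pos: [0.4395, -0.044, 0.0671]
tcp_rot: [-0.0, 1.0, 0.025, -0.0]
wrist_force: [-3.1, 0.0, 0.2]
grip_width: 0.0002
```

View pics/side10.png

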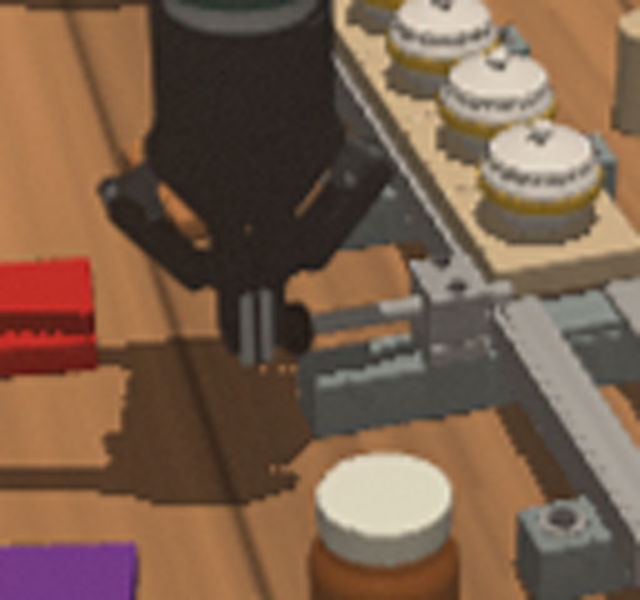

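The knob is moving with 3.1 N. About 46 mm is left.

```bash
python3 -m handwheel '[[[0.1,0.004,0],0],[[0.1,0.004,0],0],[[0.1,0.004,0],0],[[0.1,0.004,0],0],[[0.1,0.004,0],0],[[0.1,0.004,0],0],[[0.1,0.004,0],0],[[0.1,0.004,0],0],[[0.1,0.004,0],0],[[0.1,0.004,0],0],[[0.1,0.004,0],0],[[0.05,0.002,0],0]]'
python3 -m handwheel '[[[0.06,0.002,0],0],[[0.06,0.002,0],0],[[0.06,0.002,0],0]]'
python3 -m handwheel '[[[0.05,0.002,0],0],[[0.05,0.002,0],0],[[0.05,0.002,0],0]]'
python3 - <<'E'
from h import *
im=bot.camera("side")[:,:,::-1]
cv2.imwrite("pics/side11.png",cv2.resize(im[190:310,210:338],(640,600),interpolation=cv2.INTER_CUBIC))
E
```

```text
t: 22.12
eef_pos: [0.4743, -0.0428, 0.0674]
tcp_rot: [0.0, 1.0, 0.026, 0.0]
wrist_force: [-3.6, 1.3, -0.2]
grip_width: -0.0001
t: 22.5
eef_pos: [0.4794, -0.0426, 0.0674]
tcp_rot: [-0.0, 1.0, 0.025, 0.0]
wrist_force: [-3.0, 2.7, -0.8]
grip_width: -0.0
t: 22.88
eef_pos: [0.4839, -0.0424, 0.0674]
tcp_rot: [0.0, 1.0, 0.026, 0.0]
wrist_force: [-1.7, 1.7, -0.3]
grip_width: 0.0002
```

View pics/side11.png

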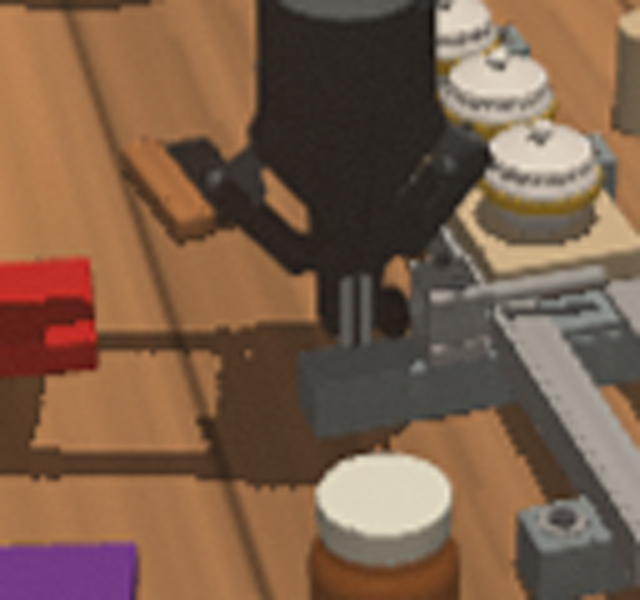

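```bash
python3 -m handwheel '[[[0.05,0.002,0],0],[[0.05,0.002,0],0]]'
python3 -m handwheel '[[[0.04,0.002,0],0],[[0.04,0.002,0],0]]'
python3 -m handwheel '[[[0.04,0.002,0],0],[[0.04,0.002,0],0]]'
```

```text
t: 23.18
eef_pos: [0.4869, -0.0424, 0.0674]
tcp_rot: [0.0, 1.0, 0.026, 0.0]
wrist_force: [-3.4, 2.0, -0.3]
grip_width: 0.0
t: 23.42
eef_pos: [0.4873, -0.0423, 0.0673]
tcp_rot: [0.0, 1.0, 0.026, -0.002]
wrist_force: [-7.8, -0.3, 5.5]
grip_width: -0.0002
t: 23.68
eef_pos: [0.4875, -0.0423, 0.0673]
tcp_rot: [0.0, 1.0, 0.026, -0.004]
wrist_force: [-12.8, -1.6, 9.9]
grip_width: 0.0002
```

The force rose to 12.8 N with motion stopped at x=0.4875, where the geometry says the bolt should be home. There was also an upward force of 9.9 N, so I'll back off and check the bolt in the picture.

```bash
python3 -m handwheel '[[[-0.2,0,0],0],[[-0.5,0,0],0],[[-1,0,0],0],[[-0.7,0,0.3],0],[[0,0,1],0],[[0,0,1],0],[[-1,0,1],0],[[-1,0,0.5],0],[[-1,0.5,0],0],[[-0.5,1,0],0],[[0,1,0],0],[[0,0.5,0],0]]'
python3 - <<'E'
from h import *
for n in("side","top"):
    im=bot.camera(n)[:,:,::-1]
    c=im[170:320,230:390] if n=="side" else im[195:295,280:400]
    cv2.imwrite(f"pics/{n}12.png",cv2.resize(c,(640 if n=="side" else 720,600),interpolation=cv2.INTER_CUBIC))
    cv2.imwrite(f"pics/{n}12full.png",im)
E
```

```text
t: 25.18
eef_pos: [0.3145, 0.0488, 0.1816]
tcp_rot: [0.0, 1.0, 0.026, 0.002]
wrist_force: [1.3, -0.7, 0.6]
grip_width: -0.0002
```

View pics/side12.png

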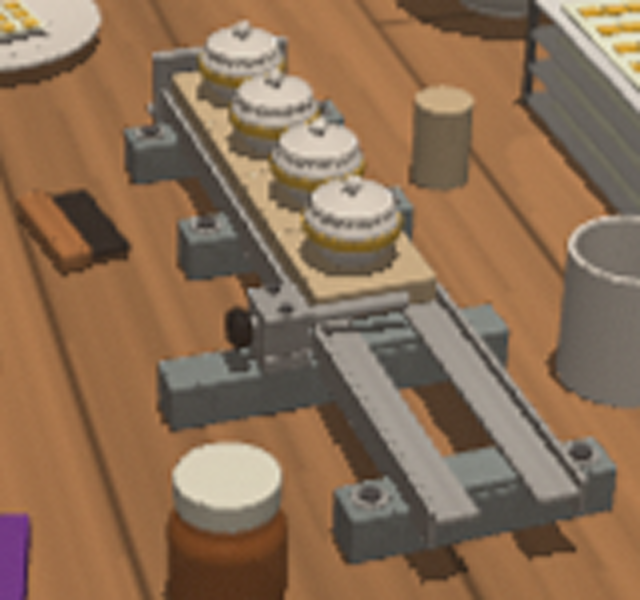

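View pics/top12.png

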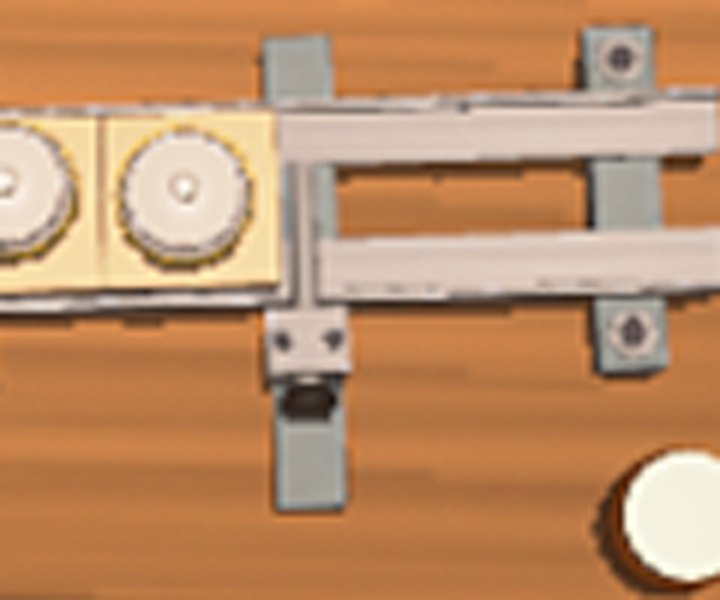

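View pics/top12full.png

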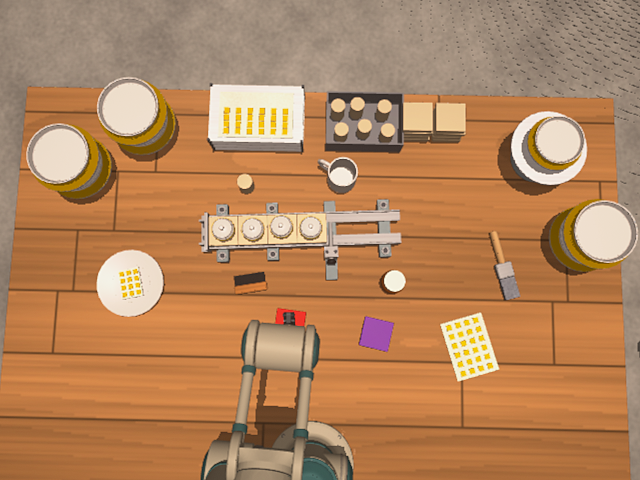

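Run:
```python
from h import *
a=ray('top',332.5,195+557/6,.0585);b=ray('top',280+309/6,195+400/6,.0585);print('knob moved',np.linalg.norm(a-b))
nose=ray('top',280+303/6,195+163/6,.0575);xr=np.array([.9988,.049]);c=np.array([.592,-.0397]);print('nose past',(nose[:2]-c)@xr)
k=ray('side',230+238/4,170+327/4,.0525);k0=ray('side',210+203/4,170+347/4,.0525);print('side',np.linalg.norm(k-k0),k)
f=ray('top',195+83/6,190+240/6,.058);r=ray('top',280+280/6,195+200/6,.058);print('row length',np.linalg.norm(f-r),f,r)
```

```text
knob moved 0.06585428687943283
nose past 0.015072974041407831
side 0.06637630911936172 [ 0.50892486 -0.03867598  0.0525    ]
row length 0.2995314072129803 [0.58022094 0.2694298  0.058     ] [ 0.59091789 -0.02991054  0.058     ]
```

The image measurements put the knob's travel at 66 ± 2 mm, with the nose 15 mm past centre. That is too near the 64 mm limit, and the upward force could mean the linkage met the guide. There is time, so I'll push again with the gripper turned 90°, which keeps the linkage off the guide.

```bash
python3 -m handwheel '[[[0.3,-0.2,0],1],[[0.5,-0.4,0],1],[[0.5,-0.4,0],1],[[0.5,-0.4,0],1],[[0.5,-0.4,0],1],[[0.5,-0.4,0],1],[[0.5,-0.4,0],1],[[0.5,-0.4,0],1],[[0.33,-0.07,-0.3],1],[[0,0,-1],0],[[0,0,-1],0],[[0,0,0],0]]'
```

```text
t: 26.78
eef_pos: [0.4368, -0.0446, 0.1107]
tcp_rot: [-0.002, 0.689, 0.725, -0.001]
wrist_force: [-0.2, -0.3, 0.3]
grip_width: -0.0
```

```bash
python3 -m handwheel '[[[0,0,-0.8],0],[[0,0,-0.4],0],[[0,0,-0.17],0],[[0.2,0,0],0],[[0.2,0.01,0],0],[[0.2,0.01,0],0],[[0.1,0,0],0]]'
python3 - <<'E'
from h import *
im=bot.camera("side")[:,:,::-1]
cv2.imwrite("pics/side13.png",cv2.resize(im[190:310,210:338],(640,600),interpolation=cv2.INTER_CUBIC))
E
```

```text
t: 27.65
eef_pos: [0.4604, -0.0436, 0.0715]
tcp_rot: [0.0, 0.689, 0.725, 0.0]
wrist_force: [0.5, -0.4, 0.1]
grip_width: -0.0001
```

View pics/side13.png

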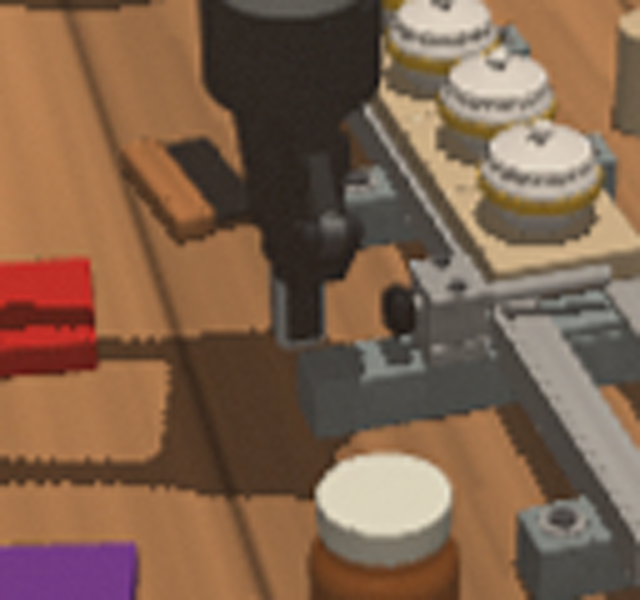

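```bash
python3 -m handwheel '[[[0.2,0.01,0],0],[[0.2,0.01,0],0],[[0.15,0.01,0],0],[[0.1,0,0],0],[[0.05,0,0],0]]'
python3 -m handwheel '[[[0.04,0.002,0],0],[[0.04,0.002,0],0]]'
python3 -m handwheel '[[[0.04,0.002,0],0],[[0.04,0.002,0],0]]'
python3 -m handwheel '[[[0.04,0.002,0],0],[[0.04,0.002,0],0]]'
```

```text
t: 28.32
eef_pos: [0.4807, -0.0427, 0.0712]
tcp_rot: [-0.0, 0.689, 0.725, 0.0]
wrist_force: [-0.2, -0.5, -0.5]
grip_width: 0.0001
t: 28.58
eef_pos: [0.4828, -0.0425, 0.0712]
tcp_rot: [-0.0, 0.689, 0.725, -0.0]
wrist_force: [0.6, -0.4, -0.1]
grip_width: 0.0002
t: 28.82
eef_pos: [0.4854, -0.0424, 0.0713]
tcp_rot: [-0.0, 0.689, 0.725, 0.0]
wrist_force: [0.6, -1.6, -0.1]
grip_width: 0.0
t: 29.08
eef_pos: [0.4878, -0.0423, 0.0712]
tcp_rot: [-0.0, 0.689, 0.725, 0.0]
wrist_force: [-0.0, 0.2, -1.4]
grip_width: 0.0
```

```bash
python3 -m handwheel '[[[0.03,0.002,0],0],[[0.03,0.002,0],0]]'
python3 -m handwheel '[[[0.03,0.002,0],0],[[0.03,0.002,0],0]]'
python3 -m handwheel '[[[0.03,0.002,0],0],[[0.03,0.002,0],0]]'
```

```text
t: 29.32
eef_pos: [0.4896, -0.0422, 0.0712]
tcp_rot: [-0.0, 0.689, 0.725, 0.0]
wrist_force: [0.5, -0.9, -0.4]
grip_width: 0.0
t: 29.58
eef_pos: [0.4898, -0.0421, 0.071]
tcp_rot: [-0.001, 0.689, 0.725, -0.001]
wrist_force: [-5.4, -1.6, 4.2]
grip_width: -0.0001
t: 29.82
eef_pos: [0.4899, -0.042, 0.071]
tcp_rot: [-0.002, 0.688, 0.725, -0.002]
wrist_force: [-7.9, -3.5, 6.1]
grip_width: -0.0002
```

Contact came at x≈0.4897 and the knob didn't give under 8 N, well above its 2.5 N of friction. The bolt is at its own limit, and the same upward force appears here without the linkage near the guide. I'll back off, check once more and hand in.

```bash
python3 -m handwheel '[[[-0.2,0,0],0],[[-0.6,0,0],0],[[-1,0,0],0],[[-0.6,0,0.5],0],[[0,0,1],0],[[0,0,1],0],[[-0.6,0,1],0],[[-1,0,0.3],0],[[-0.6,0,0],0],[[0,0,0],0],[[0,0,0],0]]'
python3 - <<'E'
from h import *
im=bot.camera("side")[:,:,::-1]
cv2.imwrite("pics/side14.png",im)
im=bot.camera("top")[:,:,::-1]
cv2.imwrite("pics/top14.png",cv2.resize(im[180:300,190:410],(800,436),interpolation=cv2.INTER_CUBIC))
E
```

```text
t: 31.2
eef_pos: [0.356, -0.0421, 0.185]
tcp_rot: [0.0, 0.689, 0.725, 0.0]
wrist_force: [0.4, 0.4, -0.1]
grip_width: -0.0003
```

View pics/side14.png

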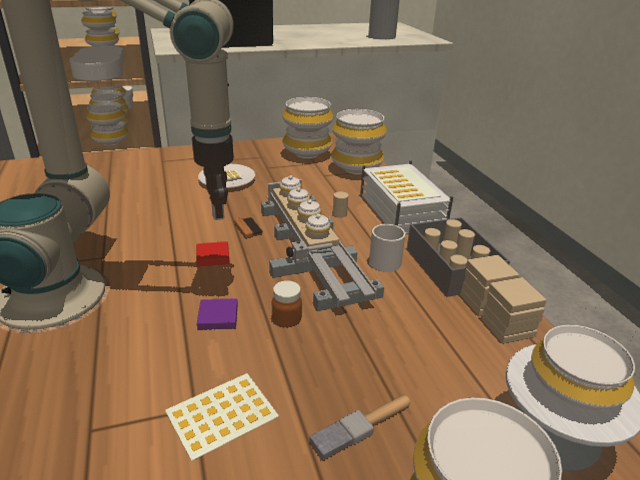

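View pics/top14.png

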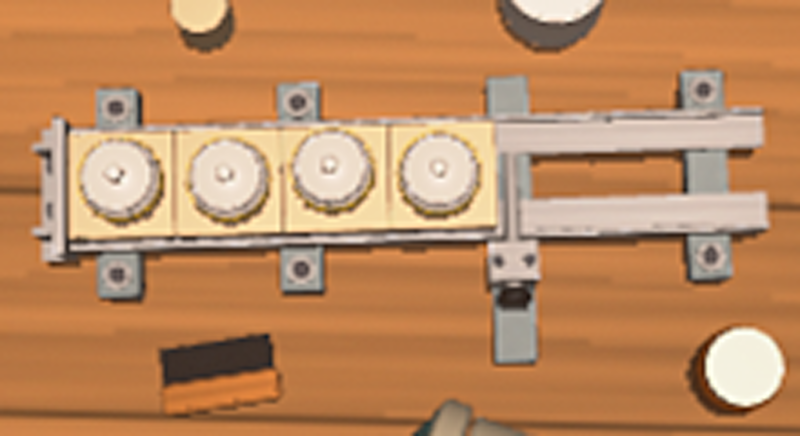

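The row is tight against the stop, the pots are centred and the bolt lies across behind batt4. The other things on the bench look unmoved and the arm is clear.

```bash
python3 -c "
from rig import bot
print(bot.sign_off())"
```

```text
the job is handed in; nothing more can be done
None
```

The four batts are tight against the end stop and the keeper bolt is fully in behind the last one. I handed the job in at about 31 s, and no verdict is reported.

- **Batts and pots:** I pushed batt4's back with the shut fingertips at about 20–25 mm/s, using about 7 N. At the stop the force rose to 13.7 N with no further motion. In the last pictures batt1 lies on the stop face and the row measures 299.5 mm against the ideal 300 mm. The pots stand upright near the middle of their batts, with pot3 a few millimetres off, as it was at the start.
- **Keeper bolt:** I pushed the knob in until it stopped moving. The pictures disagreed a little: knob travel measured about 66 mm, but the nose was 15 mm past the centre line, which means fully home. I couldn't explain an upward force during that push, so I pushed again with the gripper turned 90°. The knob did not move under 8 N, well above its 2.5 N of friction, so the bolt is at its limit.
- **Everything else:** By eye, the other things on the bench and the red and purple look-alikes are where they were. The arm was clear of everything at the end.

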